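# Tip a tall thinner can onto its dispensing stand

## Robot

A 7-joint arm with a two-finger parallel gripper is mounted at the origin on the work surface. World frame = base frame: x ahead of the robot, y to its left, z up, the work surface at z = 0. Lengths are in m, angles in rad, forces in N, time in s.
With the tool pointing down it reaches from about 0.35 to 0.9 m from the base axis. Payload 8.1 kg.
Tool frame: the origin (TCP) lies between the finger pads; the fingertips stand 11 mm ahead of it and the grasp point (between the pads) lies 8 mm behind it; z points along the fingers, y is the line along which they close (so a half turn about z gives the same grasp; the last joint's range is limited). The gripper opens to 92 mm and grips with 3 to 60 N. Pads are 19 mm wide; open, the fingers measure 130 mm over their backs; the gripper's body (75 mm by 190 mm) begins 47 mm behind the grasp point.
Start: joints at [-1.276, 0.434, 0.025, 1.573, -0.012, 1.134, -0.075], TCP at [0.242, 0.576, 0.238] pointing down, gripper open.
Joint ranges: [-2.62, 2.62], [-0.44, 2.09], [-1.27, 1.32], [0.08, 2.57], [-1.32, 4.46], [0.12, 2], [-2.74, 2.74]. Speed limits (rad/s): [2.22, 2.22, 3.01, 3.01, 3.14, 3.14, 3.14].

## Interface

Orientations are given as a rotation vector (axis times angle).
In Python, from cell import observe, get_image, camera_params, sign_off gives the robot as it stands.
- The arm moves only by the shell command python3 -m pendant 'ROWS' [FORCE]. ROWS is JSON, one flat list of numbers, 7 for each row, row after row: the shift along the tool's x, y, z in m, then the turn, a rotation vector about the tool's x, y, z in rad, then the finger opening in m, from 0 to 0.0918. In form: [dx, dy, dz, rx, ry, rz, jaw, dx, dy, dz, rx, ry, rz, jaw, ...]. A call has 1 to 10 rows; each row shifts and turns the commanded pose from where the row before left it, along the tool's axes as they then stand; what a row does not reach is not made up. A row lasts 1/8 s, in which the tool goes at most 62.5 mm and 10.7 degrees, less where a joint would pass 70% of its speed; a pose out of reach is approached as far as the arm can. A call is refused whole if a number of a shift passes 0.0625 or a number of a turn 0.188, either way. A call with a gripper value outside its range is refused whole. The fingers move at their own pace and stop on an object; FORCE is the grip in N (left out, the last holds). Time passes only in rows, so rows that do not move let the fingers close. It gives the time, the measured TCP pose, the force, the opening and the grip force at its end, in the units of the state.
- observe(): the state, without advancing time (a new reading comes with each control period).
- get_image(name): name is "scene" or "top" or "wrist"; returns the picture (400x640x3 uint8, red, green, blue); there is no depth.
- camera_params(name): a dict with "intrinsics" (3x3 intrinsics, pixels), "eye" and "rotation" of the camera in the world; the wrist camera has in their place "T_tool_cam" (4x4, takes a point from camera to tool coordinates, whose origin is the TCP and whose axes are the flange's). Camera axes: x right, y down, z forward; pixel columns grow to the right and rows downward; lengths in m; the calibration is good to about 2 mm. A picture is of the moment at which its call begins: read the wrist's pose just before it. camera_params takes no time and is no camera call.
- sign_off(): hands the job in; it is judged then, once.
The state is a dict: "clock": time; "joints": joint angles; "dq": joint speeds; "joint_efforts": joint torques, N m; "position": TCP position; "ee_rot": TCP orientation; "force": force on the tool from outside, world axes, zero at the start; "ft_torque": the same for the moment, N m; "width": opening from 0.0 (shut) to 1.0 (fully open); "gripper_force": force on a finger pad.
Only numpy, scipy, OpenCV 4.12 (cv2) and the standard library are available. Lean on these libraries where they do the work, as an engineer would, in place of code of your own. Each camera call takes 0.05 s, during which the arm holds its last target. There are 200 camera calls.

## Task

Bring the tall thinner can in front of the dispensing stand's ledge, tip it until it leans on the ledge with its foot still on the bench, and let go of it there. Then take it again by its lower half, raise the foot to finish the tip so that the can lies flat on the deck between the rails, and slide it fully home, cap first, with its shoulder against the end stops, and leave it there. Do not let the can fall and do not disturb the other things on the bench.

Things in the scene. Friction and masses are not known exactly. Their poses are not given: they have to be found in the camera images.
- can: the tall flat-sided metal can, a block 70 mm deep (own x) by 56 mm wide (own y) by 200 mm tall (own z), with a black cap 26 mm across and 14 mm high in the middle of its top. Rigid, mass 0.4 to 0.85 kg, centre of mass at half height. Origin: centre of its underside; z towards the cap. The same turned half round about z. Only the 56 mm width fits between the rails. Starts upright on the bench.
- can_top (a point): the centre of the can's flat top (shoulder), at the root of the cap, 200 mm from the origin along the can's z; axes as the can's
- stand: the fixed dispensing stand. Origin: on the bench (z = 0) below the middle of the ledge's near side; x runs level along the deck towards the end stops, y across, z up. Flat deck, top 90 mm above the bench, x = 0 to 170 mm, y within 52 mm. Nothing juts out in front (x < 0). Beyond the stops lies a flat 6 mm drip plate, x = 177 to 267 mm, 90 mm wide
- ledge (a point): top middle of the ledge, the deck's near edge: a steel bar of 6 mm radius and 104 mm length along y, centred at x = 6, z = 84 mm in the stand's frame; this point is at (6, 0, 90) mm; axes as the stand's. With its lower front edge on the bench 75 mm in front (x = -75 mm), the can leans here at about 41 degrees and stays by friction
- rails (a point): point on the deck midway between the two rails, in the stand's frame at (52, 0, 90) mm; axes as the stand's. The rails stand 30 mm above the deck, inner faces 66 mm apart from x = 52 to 170 mm, flaring out to 78 mm apart at x = 14 mm
- stop (a point): where the centre of the can's flat top comes when it is home: in the stand's frame at (170, 0, 125) mm; axes as the stand's. The end stops are two cheeks with near faces at x = 170 mm, from 21 to 51 mm either side of the middle, up to 61 mm above the deck; the cap passes between them. The foot then overhangs the ledge by 30 mm
- short_can: bystander: a can of the same make and cross-section but only 110 mm tall (124 mm with cap). Origin: centre of underside
- tin: bystander: round tin, 76 mm across, 105 mm tall. Origin: centre of underside
- catch_cup: bystander: open clear plastic cup 72 mm across, 85 mm tall, on the drip plate behind the end stops. Origin: centre of underside
- side_cup: bystander: open white plastic cup 68 mm across, 80 mm tall, on the bench beside the place in front of the ledge. Origin: centre of underside
- tape: bystander: roll of tape lying flat, 84 mm across, 24 mm high, on the bench beside the place in front of the ledge. Origin: centre of underside
- mix_cup: bystander: open clear plastic cup 90 mm across, 100 mm tall. Origin: centre of underside
There are look-alikes about, which are no part of the job. What is shaped like the can but orange or purple is not meant.

How it is judged:
On the way, in this order (a step that is already met when the one before it is completed fails the run):
1. the can leans on the ledge, foot on the bench, let go (angle between can's own z axis and vertical between 0.35 and 0.95 rad and contact force between can and stand above 0.2 N and height (world z) of can below 0.045 m and x of can_top in the frame of stand above 0 m and angular speed of can below 0.3 rad/s and contact force between each of the fingers, the arm and can below 0.05 N), for 0.3 s.
2. the can is held or lifted by its lower half and raised well past the lean (angle between can's own z axis and vertical above 1.05 rad and height (world z) of can above 0.05 m and contact force between the fingers and can above 0.3 N and z of the grasp point in the frame of can below 0.11 m), for 0.02 s.
At the end, for the whole second after the job is handed in: The can lies flat on the deck between the rails (both ends within 8 mm of the right height, top within 9 mm sideways, axis within 0.09 rad of the stand's), its shoulder within 6 mm of the end stops, at rest and let go (x of can_top in the frame of stop between -0.006 and 0.005 m and y of can_top in the frame of stop between -0.009 and 0.009 m and z of can_top in the frame of stop between -0.008 and 0.008 m and z of can in the frame of stop between -0.008 and 0.008 m and angle between the z axis of can and the x axis of stand, either way round below 0.09 rad and linear speed of can below 0.02 m/s and contact force between each of the fingers, the arm and can below 0.05 N); the robot touches nothing.
It fails at once if a bystander is pushed more than 30 mm or knocked over (distance of any of short_can, tin, catch_cup, side_cup, tape, mix_cup from where it was at the start of the episode above 0.03 m or angle between any of short_can, tin, catch_cup, side_cup, tape, mix_cup's own z axis and vertical above 0.6 rad).
It fails at once if the can falls (turns faster than 5 rad/s) (angular speed of can above 5 rad/s).
It also fails if it takes over 62 s, if anything falls off the work surface, if the arm or the gripper's body presses on something with over 40 N, if the wrist force passes 120 N, or if a joint passes its speed limit or range.

## Working session

There is one attempt and no reset: what is moved stays moved. The work goes in short steps, Python scripts to look and compute and a shell command to move; the robot and the scene stay as the last step left them, time stands still between calls to the robot, and variables do not carry over. Pictures are saved under pics/ and viewed, at most 10 in all, crops included, and the job is handed in when it is done.

```bash
ls; mkdir -p pics
python3 - <<'E'
from cell import *
import cv2
print(observe())
for n in("scene","top"):
    cv2.imwrite(f"pics/{n}0.png",get_image(n)[:,:,::-1]); print(n,camera_params(n))
print(camera_params("wrist"))
E
```

```text
pics
{'clock': 0.0, 'joints': array([-1.27560803,  0.43521755,  0.02495129,  1.57414338, -0.01162217,
        1.13402086, -0.07509286]), 'dq': array([ 5.01543530e-06, -4.78630562e-04,  1.96195110e-04,  1.25916038e-03,
        9.14822324e-04, -1.06325410e-03,  2.02325717e-04]), 'joint_efforts': array([ 1.03669910e-03, -6.67847013e+01,  9.85164978e-01, -3.14472771e+01,
       -6.05802611e-02,  4.24599834e-02,  1.76303006e-04]), 'position': array([0.2419434, 0.5756965, 0.2369302]), 'ee_rot': array([-6.20773112e-01, -3.07943770e+00,  2.56193274e-03]), 'force': array([-0.44723206,  0.96570272,  0.19803412]), 'ft_torque': array([-0.00718619,  0.03733291, -0.01681336]), 'gripper_force': 0.0, 'width': 1.0017706587657895}
scene {'intrinsics': array([[372.12053172,   0.        , 326.39056865],
       [  0.        , 372.12053172, 197.68599642],
       [  0.        ,   0.        ,   1.        ]]), 'eye': array([0.80236853, 0.42270727, 0.87948212]), 'rotation': array([-0.72619581, -2.81844863,  0.75628357])}
top {'intrinsics': array([[397.77985001,   0.        , 322.72877819],
       [  0.        , 397.77985001, 195.12235572],
       [  0.        ,   0.        ,   1.        ]]), 'eye': array([0.4444032 , 0.05129688, 1.23877651]), 'rotation': array([-2.17256872,  2.14980652, -0.10137324])}
{'intrinsics': array([[283.25244091,   0.        , 320.6505127 ],
       [  0.        , 283.25244091, 201.27558585],
       [  0.        ,   0.        ,   1.        ]]), 'T_tool_cam': array([[ 1.29249453e-04, -9.64309943e-01, -2.64775975e-01,
         7.11330391e-02],
       [ 9.99999720e-01,  3.19769070e-04, -6.76447618e-04,
        -3.27583545e-04],
       [ 7.36972331e-04, -2.64775813e-01,  9.64309715e-01,
        -1.45442125e-01],
       [ 0.00000000e+00,  0.00000000e+00,  0.00000000e+00,
         1.00000000e+00]])}
```

View pics/scene0.png

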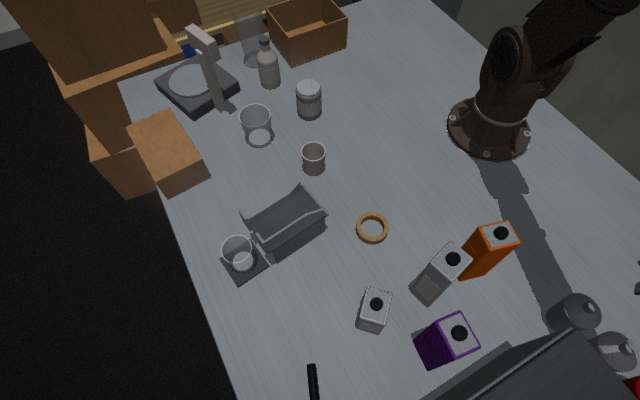

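View pics/top0.png

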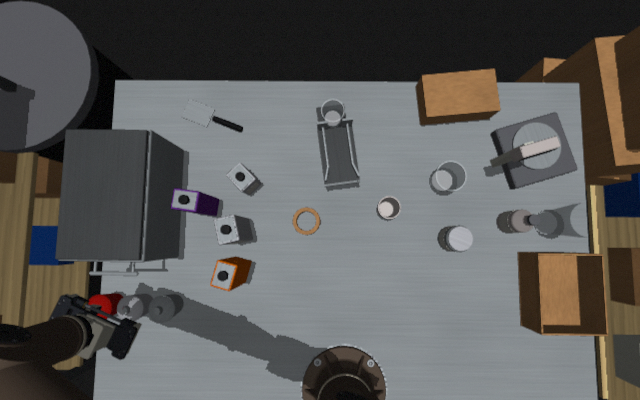

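The top view shows the white tall can at about (228,230). The short can is at (242,178), the purple one at (195,200) and the orange one at (230,273). The stand runs from its ledge at about (342,187) to the stops at (336,122), with the tape at (306,221) and the side cup at (388,208). I'll enlarge these areas.

Run:
```python
import cv2,numpy as np
t=cv2.imread("pics/top0.png");s=cv2.imread("pics/scene0.png")
a=cv2.resize(t[90:200,300:370],None,fx=5,fy=5,interpolation=3) #350x550
b=cv2.resize(t[205:255,205:260],None,fx=8,fy=8,interpolation=3) #440x400
c=np.zeros((550,800,3),np.uint8);c[:,:350]=a;c[:400,355:795]=b
cv2.imwrite("pics/c1.png",c)
a=cv2.resize(s[180:290,230:335],None,fx=5,fy=5,interpolation=3)#525x550
cv2.imwrite("pics/c2.png",a)
b=cv2.resize(s[235:310,405:480],None,fx=7,fy=7,interpolation=3)
```

```text
(no output)
```

View pics/c1.png

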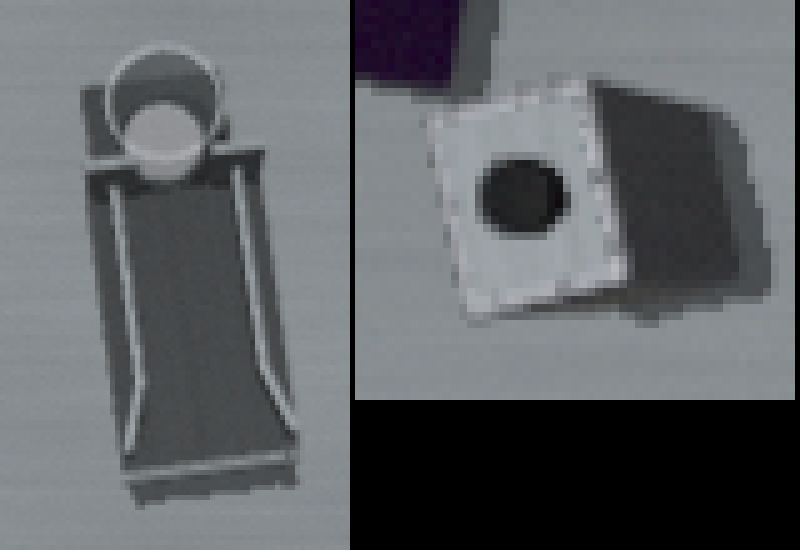

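The crops show clean edges. The can-top corners (less the 355 crop offset, at 8x) are (75,118), (230,80), (275,283) and (117,318). The ledge bar ends are (124,477) and (297,455) at 5x. The rail knees are (143,382) and (262,365), and the stop's outer ends are (87,165) and (262,150).

```bash
cat > h.py <<'E'
import numpy as np, cv2
from scipy.spatial.transform import Rotation as R
from cell import *
def ray(cam,uv,z):
    c=camera_params(cam);K=np.array(c["intrinsics"]);
    if "eye" in c: Rm=R.from_rotvec(c["rotation"]).as_matrix();e=np.array(c["eye"])
    d=Rm@np.linalg.solve(K,[uv[0],uv[1],1]);return e+d*(z-e[2])/d[2]
E
python3 - <<'E'
from h import *
T=lambda p,z:ray("top",p,z)
C=np.array([T((205+u/8,205+v/8),.2) for u,v in[(75,118),(230,80),(275,283),(117,318)]])
print("can corners",C.round(4).tolist(),"ctr",C.mean(0).round(4)); 
print("sides",[np.linalg.norm(C[i]-C[(i+1)%4]).round(4) for i in range(4)])
x=C[0]+C[1]-C[2]-C[3];print("can yaw",np.arctan2(x[1],x[0]))
print("cap",T((205+167/8,205+196/8),.214))
f=lambda u,v:(300+u/5,90+v/5)
L=[T(f(*p),.09) for p in[(124,477),(297,455)]]
K=[T(f(*p),.12) for p in[(143,382),(262,365)]]
E=[T(f(*p),.12) for p in[(115,185),(236,168)]]
S=[T(f(*p),.151) for p in[(87,165),(262,150)]]
for n,q in zip("LKES",(L,K,E,S)): print(n,np.mean(q,0).round(4),np.linalg.norm(q[0]-q[1]).round(4),"yaw",np.arctan2(*( (q[0]-q[1])[[1,0]]))-np.pi/2)
a=np.mean(K,0)-0;b=np.mean(E,0);d=b-a;print("yaw axis",np.arctan2(d[1],d[0]),np.linalg.norm(d))
d=np.mean(S,0)-np.mean(L,0);print(np.arctan2(d[1],d[0]),np.linalg.norm(d[:2]))
for n,p,z in[("tape",(306,221),.02),("side",(388.5,207),.08),("orange",(224,276),.2),("purple",(184,200),.2),("short",(240,177),.124)]:print(n,T(p,z).round(3))
o=observe();print(R.from_rotvec(o["ee_rot"]).as_matrix().round(3))
E
```

```text
can corners [[0.4871, 0.3475, 0.2], [0.5001, 0.2971, 0.2], [0.4342, 0.2801, 0.2], [0.4224, 0.3312, 0.2]] ctr [0.461 0.314 0.2  ]
sides [np.float64(0.0521), np.float64(0.068), np.float64(0.0525), np.float64(0.0668)]
can yaw 0.24937886058156317
cap [0.46180571 0.31277691 0.214     ]
L [0.6019 0.01   0.09  ] 0.1016 yaw 0.1371628669308005
K [0.651  0.0159 0.12  ] 0.0685 yaw 0.15286062845745763
E [0.7659 0.0322 0.12  ] 0.0704 yaw 0.15085008582702297
S [0.7679 0.0334 0.151 ] 0.0985 yaw 0.09542732629191253
yaw axis 0.14077373145962216 0.11610886522439992
0.14022751371839423 0.16765188315419702
tape [0.494 0.117 0.02 ]
side [ 0.535 -0.126  0.08 ]
orange [0.343 0.317 0.2  ]
purple [0.538 0.43  0.2  ]
short [0.612 0.301 0.124]
[[-0.922  0.387 -0.   ]
 [ 0.387  0.922 -0.001]
 [-0.    -0.001 -1.   ]]
```

View pics/c2.png

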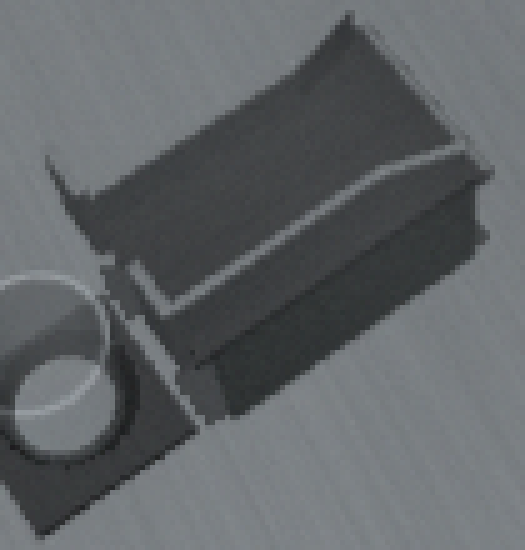

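The scene crop confirms the layout: nothing stands in front of the ledge, and the catch cup sits behind the stops. The stand's origin is near (0.599, 0.009) with yaw 0.141. The can's centre is near (0.461, 0.313) with yaw 0.249, and the measured sizes fit the given ones. Next I'll work out the approach.

```bash
cat >> h.py <<'E'
def rot(yaw,p):  # tool pointing p below horizontal along yaw, tool y = across
    z=np.array([np.cos(p)*np.cos(yaw),np.cos(p)*np.sin(yaw),-np.sin(p)]);y=np.array([-np.sin(yaw),np.cos(yaw),0])
    return np.c_[np.cross(y,z),y,z]
def cur():
    o=observe();return np.array(o["position"]),R.from_rotvec(o["ee_rot"]).as_matrix()
def delta(P,M,P0=None,M0=None):  # shift (in present tool axes) and turn (rotvec in tool axes)
    if P0 is None:P0,M0=cur()
    return (M0.T@(P-P0)).round(4),R.from_matrix(M0.T@M).as_rotvec().round(4)
SO=np.array([.599,.009,0]);SY=.141
def stand(x,z,y=0):return SO+[x*np.cos(SY)-y*np.sin(SY),x*np.sin(SY)+y*np.cos(SY),z]
E
python3 - <<'E'
from h import *
M=rot(.249,np.radians(65));u=np.array([np.cos(.249),np.sin(.249),0])
P=np.array([.4614,.3134,.175])-.005*u+.008*M[:,2]
print(P,delta(P+[0,0,.14],M))
E
```

```text
[0.45983088 0.31300101 0.16774954] (array([-0.3026, -0.1579, -0.0704]), array([-0.1424, -0.4212, -0.6362]))
```

```bash
python3 -m pendant '[0,0,-0.05,0,0,0,0.09, 0,0,-0.05,0,0,0,0.09, -0.043,-0.0226,0,0,0,0,0.09, -0.043,-0.0226,0,0,0,0,0.09, -0.043,-0.0226,0,0,0,0,0.09, -0.043,-0.0226,0,0,0,0,0.09, -0.043,-0.0226,0,0,0,0,0.09, -0.043,-0.0226,0,0,0,0,0.09, -0.043,-0.0226,0,0,0,0,0.09]'
python3 -m pendant '[0,0,0.03,-0.0285,-0.0842,-0.1272,0.09, 0,0,0,-0.0285,-0.0842,-0.1272,0.09, 0,0,0,-0.0285,-0.0842,-0.1272,0.09, 0,0,0,-0.0285,-0.0842,-0.1272,0.09, 0,0,0,-0.0285,-0.0842,-0.1272,0.09, 0,0,0,0,0,0,0.09]'
python3 - <<'E'
from h import *
M=rot(.249,np.radians(65));u=np.array([np.cos(.249),np.sin(.249),0])
P=np.array([.4614,.3134,.175])-.005*u+.008*M[:,2]
print(delta(P+[0,0,.1],M)); o=observe();print(o["joints"],cur())
np.savez("w1.npz",P=cur()[0],M=cur()[1]);cv2.imwrite("pics/w1.png",get_image("wrist")[:,:,::-1])
E
```

```text
clock: 1.23
position: [0.459, 0.3123, 0.3375]
ee_rot: [-0.621, -3.079, 0.0]
force: [1.0, 0.2, 0.6]
width: 0.976
gripper_force: 0.0
clock: 1.98
position: [0.457, 0.3128, 0.3071]
ee_rot: [-0.336, 2.688, 0.075]
force: [-0.2, 0.7, 0.3]
width: 0.983
gripper_force: 0.0
(array([ 0.014 , -0.0006,  0.0368]), array([ 0.0007, -0.001 , -0.0002]))
[-0.92669495  0.0514494   0.07571805  1.9959591   0.3479511   0.75905074
  0.75469136] (array([0.45697944, 0.31284814, 0.3070817 ]), array([[-8.78838796e-01, -2.46545692e-01,  4.08482058e-01],
       [-2.23238748e-01,  9.69130859e-01,  1.04641477e-01],
       [-4.21671473e-01,  7.73966549e-04, -9.06748350e-01]]))
```

View pics/w1.png

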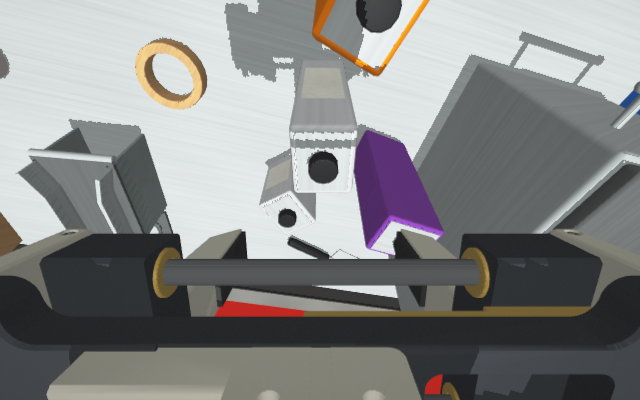

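The wrist picture shows the can's top squarely in view: cap at (323,168), shoulder corners at about (290,133), (356,135), (353,192) and (292,192). I'll check these against the top camera.

```bash
cat >> h.py <<'E'
def wray(uv,z,P,M):
    c=camera_params("wrist");T=c["T_tool_cam"];d=M@T[:3,:3]@np.linalg.solve(c["intrinsics"],[uv[0],uv[1],1]);e=P+M@T[:3,3]
    return e+d*(z-e[2])/d[2]
E
python3 - <<'E'
from h import *
w=np.load("w1.npz");f=lambda u,v,z:wray((u,v),z,w["P"],w["M"]).round(4)
print(f(323,166,.214));C=np.array([f(*p,.2) for p in[(290,133),(356,135),(353,192),(292,192)]]);print(C,C.mean(0))
E
```

```text
[0.4572 0.3146 0.214 ]
[[0.4422 0.2834 0.2   ]
 [0.4308 0.3353 0.2   ]
 [0.4872 0.3516 0.2   ]
 [0.5013 0.296  0.2   ]] [0.465375 0.316575 0.2     ]
```

```bash
python3 -m pendant '[0.0112,0.0002,0.0255,0,0,0,0.09, 0.0112,0.0002,0.0255,0,0,0,0.09, 0.0112,0.0002,0.0255,0,0,0,0.09, 0.0112,0.0002,0.0255,0,0,0,0.09, 0.0112,0.0002,0.0255,0,0,0,0.09, 0,0,0,0,0,0,0.09]' 40
python3 -m pendant '[0,0,0,0,0,0,0.03, 0,0,0,0,0,0,0.03, 0,0,0,0,0,0,0.03, 0,0,0,0,0,0,0.03, 0,0,0,0,0,0,0.03, 0,0,0,0,0,0,0.03]' 40
python3 - <<'E'
from h import *
P,M=cur();print(P,M.round(3))
# lift 40 mm, then upright place: can centre at stand x=-.110
g0=np.array([.4615,.3145,0])
Rz=R.from_euler('z',.141-.249).as_matrix()
t=stand(-.112,0)
P1=t+Rz@(P-g0);print(P1,"up",M.T@[0,0,.05],"total",delta(P1,Rz@M))
E
```

```text
clock: 2.78
position: [0.4612, 0.3149, 0.1667]
ee_rot: [-0.333, 2.69, 0.071]
force: [0.7, 1.0, 0.4]
width: 0.98
gripper_force: 0.0
clock: 3.52
position: [0.4614, 0.3159, 0.1691]
ee_rot: [-0.335, 2.686, 0.077]
force: [-1.3, -0.9, 6.9]
width: 0.608
gripper_force: 40.0
[0.46139868 0.31585387 0.16910414] [[-0.878 -0.246  0.41 ]
 [-0.222  0.969  0.106]
 [-0.424  0.002 -0.906]]
[ 0.4881567  -0.00538282  0.16910414] up [-2.11943694e-02  8.81720727e-05 -4.52856592e-02] total (array([ 0.0479, -0.3179, -0.0231]), array([ 0.0458, -0.0002,  0.0978]))
```

```bash
python3 -m pendant '[-0.0106,0,-0.0226,0,0,0,0.03, -0.0106,0,-0.0226,0,0,0,0.03, 0.004,-0.0265,-0.0019,0,0,0,0.03, 0.006,-0.0397,-0.0029,0,0,0,0.03, 0.006,-0.0397,-0.0029,0,0,0,0.03, 0.006,-0.0397,-0.0029,0,0,0,0.03, 0.006,-0.0397,-0.0029,0,0,0,0.03, 0.006,-0.0397,-0.0029,0,0,0,0.03, 0.006,-0.0397,-0.0029,0,0,0,0.03]'
python3 -m pendant '[0.006,-0.0397,-0.0029,0,0,0,0.03, 0.002,-0.0133,-0.001,0.0229,0,0.049,0.03, 0,0,0,0.0229,0,0.049,0.03, 0,0,0,0,0,0,0.03, 0,0,0,0,0,0,0.03]'
python3 - <<'E'
from h import *
P,M=cur();print(P,M.round(3),observe()["joints"].round(2))
t=get_image("top")[130:280,280:430,::-1];s=get_image("scene")[130:300,230:430,::-1]
c=np.zeros((600,800,3),np.uint8);a=cv2.resize(t,(450,450));b=cv2.resize(s,(340,289));c[:450,:450]=a;c[:289,455:795]=b
w=get_image("wrist")[:,:,::-1];c[300:500,455:775]=cv2.resize(w,(320,200));cv2.imwrite("pics/a2.png",c)
cv2.imwrite("pics/t2.png",t)
E
```

```text
clock: 4.65
position: [0.4818, 0.0466, 0.2174]
ee_rot: [-0.336, 2.689, 0.076]
force: [-0.2, -0.2, -7.1]
width: 0.607
gripper_force: 40.0
clock: 5.28
position: [0.4871, -0.0052, 0.2181]
ee_rot: [-0.192, 2.7, 0.044]
force: [0.4, 0.1, -6.2]
width: 0.604
gripper_force: 40.0
[ 0.48710828 -0.00519326  0.21810911] [[-0.898 -0.142  0.417]
 [-0.128  0.99   0.061]
 [-0.422  0.001 -0.907]] [-0.41  0.01  0.34  2.3  -0.09  0.41  1.71]
```

View pics/a2.png

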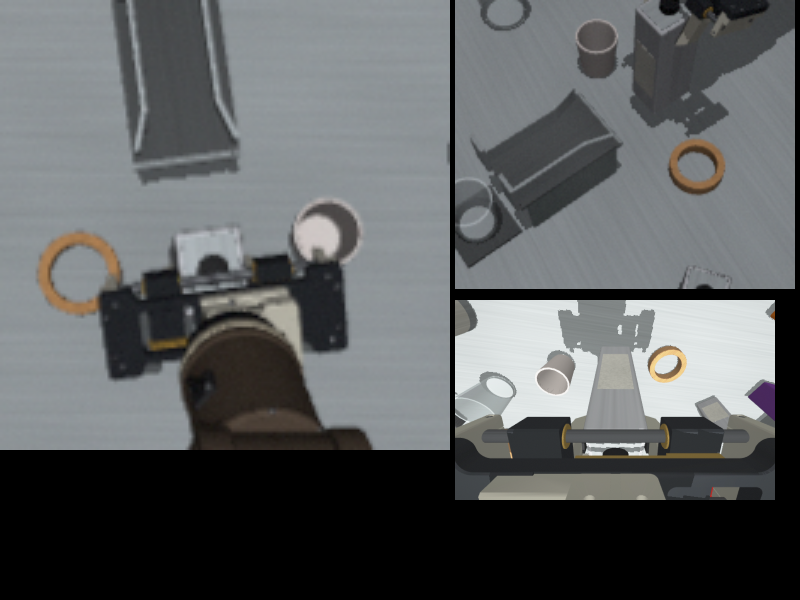

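The can hangs upright between the tape and the side cup. In the 3x top crop its front top edge runs from (175,234) to (241,227). I'll check that in the stand's frame.

Run:
```python
from h import *
f=lambda u,v,z:ray("top",(280+u/3,130+v/3),z)
Rz=R.from_euler('z',-SY).as_matrix()
for z in(.245,.25):
  a,b=f(175,234,z),f(241,227,z);print((Rz@((a+b)/2-SO)).round(4),np.linalg.norm(a-b),np.arctan2((a-b)[0]*-1,(a-b)[1])-SY)
P,M=cur();print("down1",M.T@[0,0,-.01], "x1",M.T@[.99*.01,.14*.01,0])
```

```text
[-0.0787 -0.0009  0.245 ] 0.05536863311405103 -0.024808815108475768
[-0.0791 -0.0005  0.25  ] 0.055090056226899456 -0.024808815108473395
down1 [ 4.22472967e-03 -1.33932972e-05  9.06374535e-03] x1 [-9.06239511e-03 -9.49416472e-06  4.22408627e-03]
```

```bash
python3 -m pendant '[0.0079,0,0.0217,0,0,0,0.03, 0.0079,0,0.0217,0,0,0,0.03, 0,0,0,0,0,0,0.03]'
python3 - <<'E'
from h import *
P,M=cur();Rz=R.from_euler('z',-SY).as_matrix()
q=Rz@(P-SO);print("tcp in stand",q)
for zE in (.0,.003):
  r=M.T@(stand(-.075,zE)-P);Rd=R.from_rotvec([0,.0875,0]).as_matrix();print(r.round(4),(r-Rd@r).round(5))
E
```

```text
clock: 5.8
position: [0.4906, -0.005, 0.1711]
ee_rot: [-0.19, 2.703, 0.043]
force: [-0.4, 0.4, -6.2]
width: 0.61
gripper_force: 40.0
tcp in stand [-0.1092684   0.00139076  0.17114228]
[ 0.0407 -0.0016  0.1697] [-0.01468  0.       0.0042 ]
[ 0.0394 -0.0016  0.167 ] [-0.01444  0.       0.00408]
```

```bash
python3 -m pendant '[-0.0145,0,0.0041,0,0.0875,0,0.03, -0.0145,0,0.0041,0,0.0875,0,0.03, -0.0145,0,0.0041,0,0.0875,0,0.03, -0.0145,0,0.0041,0,0.0875,0,0.03, -0.0145,0,0.0041,0,0.0875,0,0.03, -0.0145,0,0.0041,0,0.0875,0,0.03, -0.0145,0,0.0041,0,0.0875,0,0.03, 0,0,0,0,0,0,0.03]'
python3 -m pendant '[-0.0072,0,0.002,0,0.044,0,0.03, -0.0072,0,0.002,0,0.044,0,0.03, 0,0,0,0,0,0,0.03]'
python3 - <<'E'
from h import *
P,M=cur();Rz=R.from_euler('z',-SY).as_matrix()
print("tcp in stand",Rz@(P-SO),"p",np.degrees(np.arctan2(-M[2,2],(Rz@M[:,2])[0])),"down1mm",M.T@[0,0,-.001],observe()["joints"].round(2))
s=get_image("scene")[150:290,240:440,::-1];cv2.imwrite("pics/s3.png",cv2.resize(s,(800,560),interpolation=3))
E
```

```text
clock: 6.8
position: [0.5966, 0.0102, 0.1619]
ee_rot: [0.21, -2.96, 0.02]
force: [-0.1, 0.3, -6.7]
width: 0.607
gripper_force: 40.0
clock: 7.18
position: [0.608, 0.0115, 0.1559]
ee_rot: [0.203, -2.873, 0.027]
force: [-0.6, -0.1, -6.0]
width: 0.612
gripper_force: 40.0
tcp in stand [0.00927096 0.00116326 0.15589256] p 105.00451175640316 down1mm [-2.58895096e-04  8.23912343e-08  9.65905442e-04] [-0.34  0.66  0.39  1.5  -0.2   1.3   1.79]
```

View pics/s3.png

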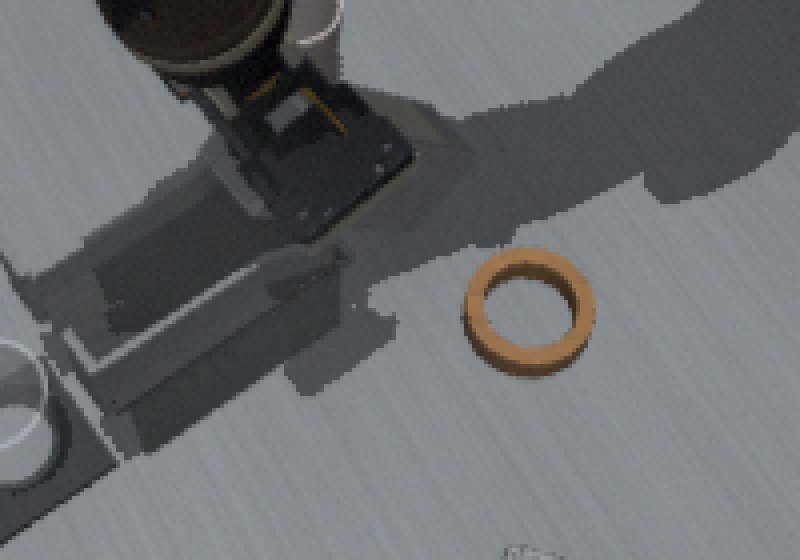

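The can is tilted 40° in front of the ledge, and the arm still carries its full weight. I'll lower it gently until it makes contact.

```bash
python3 -m pendant '[-0.0005,0,0.002,0,0,0,0.03, 0,0,0,0,0,0,0.03]'
python3 -m pendant '[-0.0005,0,0.0015,0,0,0,0.03, 0,0,0,0,0,0,0.03]'
```

```text
clock: 7.48
position: [0.6077, 0.0113, 0.1549]
ee_rot: [0.202, -2.874, 0.025]
force: [1.4, -0.1, 3.6]
width: 0.607
gripper_force: 40.0
clock: 7.72
position: [0.6078, 0.0112, 0.1547]
ee_rot: [0.202, -2.874, 0.025]
force: [-3.0, 0.8, 18.0]
width: 0.605
gripper_force: 40.0
```

```bash
python3 -m pendant '[-0.0031,0,-0.0005,0,0.02,0,0.03, 0,0,0,0,0,0,0.03]'
python3 -m pendant '[-0.0033,0,0.0005,0,0.02,0,0.03, 0,0,0,0,0,0,0.03]'
```

```text
clock: 7.98
position: [0.609, 0.0113, 0.1534]
ee_rot: [0.2, -2.848, 0.027]
force: [-7.5, -1.5, 14.3]
width: 0.61
gripper_force: 40.0
clock: 8.22
position: [0.6118, 0.0117, 0.1524]
ee_rot: [0.198, -2.828, 0.029]
force: [-7.0, -0.7, 17.9]
width: 0.608
gripper_force: 40.0
```

```bash
python3 -m pendant '[0.0005,0,-0.0012,0,0,0,0.03, 0,0,0,0,0,0,0.03]' 12
python3 -m pendant '[0,0,0,0,0,0,0.06, 0,0,0,0,0,0,0.068, 0,0,0,0,0,0,0.08, 0,0,0,0,0,0,0.09, 0,0,0,0,0,0,0.09, 0,0,0,0,0,0,0.09]'
python3 - <<'E'
from h import *
P,M=cur();t=get_image("top")[150:240,290:410,::-1];w=get_image("wrist")[:,:,::-1]
c=np.zeros((600,800,3),np.uint8);c[:300,:400]=cv2.resize(t,(400,300));c[300:600,:480]=cv2.resize(w,(480,300))
s=get_image("scene")[150:290,280:420,::-1];c[:300,405:705]=cv2.resize(s,(300,300));cv2.imwrite("pics/a4.png",c);print(P,M.round(3))
E
```

```text
clock: 8.48
position: [0.6124, 0.0118, 0.1522]
ee_rot: [0.199, -2.83, 0.029]
force: [-5.0, -1.4, 5.2]
width: 0.608
gripper_force: 12.0
clock: 9.22
position: [0.6134, 0.0124, 0.1513]
ee_rot: [0.2, -2.831, 0.029]
force: [0.2, -0.1, 0.2]
width: 0.983
gripper_force: 0.0
[0.6133771  0.01242159 0.15134536] [[-0.945 -0.14  -0.296]
 [-0.134  0.99  -0.041]
 [ 0.299  0.001 -0.954]]
```

View pics/a4.png

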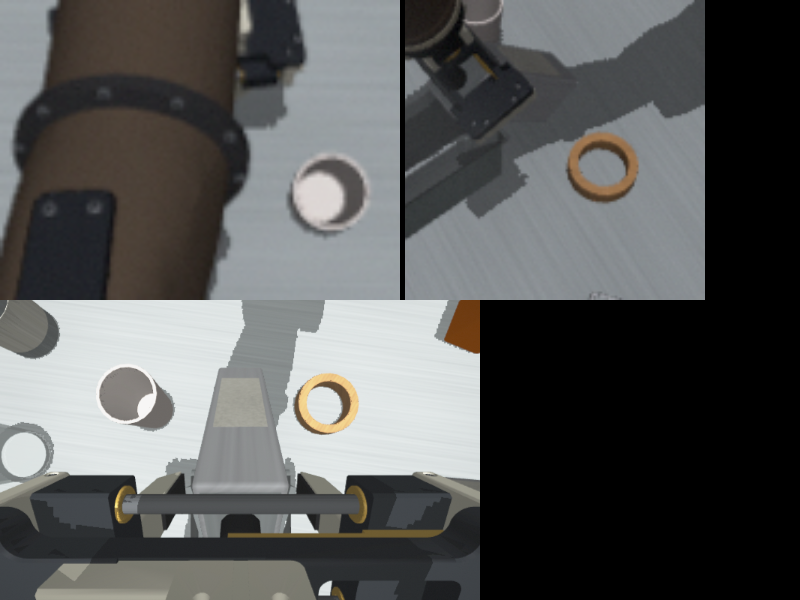

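The can leans against the ledge, released, with zero wrist force, and the cup and tape are undisturbed. I'll retreat and work out the lower-half grasp.

```bash
python3 -m pendant '[0,0,0,0,0,0,0.09, 0,0,-0.03,0,0,0,0.09, 0,0,-0.05,0,0,0,0.09, 0,0,-0.05,0,0,0,0.09, 0,0,0,0,0,0,0.09]'
python3 - <<'E'
from h import *
th=np.radians(42);xe=-.0777;s,c=np.sin(th),np.cos(th);p=np.radians(50)
g=np.array([xe+.085*s-.052*c,.085*c+.052*s]);d=np.array([np.cos(p),-np.sin(p)])
G=g+.008*d;pre=G-.1*d;print(g,G,pre)
M=rot(SY,p);P0,M0=cur();Rz=R.from_euler('z',-SY).as_matrix()
print(Rz@(P0-SO));W=stand(*pre)
A=delta(np.array([W[0],W[1],.29]),M);print("A",A,A[0]/6,A[1]/7);print("B down",delta(W,M,np.array([W[0],W[1],.29]),M))
E
```

```text
clock: 10.0
position: [0.6542, 0.0175, 0.2792]
ee_rot: [0.201, -2.838, 0.029]
force: [-0.2, -0.4, 0.1]
width: 0.981
gripper_force: 0.0
[-0.05946743  0.0979621 ] [-0.05432513  0.09183375] [-0.11860389  0.16843819]
[0.0558263  0.00069265 0.27922014]
A (array([ 0.17  , -0.0007,  0.0407]), array([ 4.000e-04, -9.948e-01, -1.000e-04])) [ 0.02833333 -0.00011667  0.00678333] [ 5.71428571e-05 -1.42114286e-01 -1.42857143e-05]
B down (array([0.0781, 0.    , 0.0931]), array([0., 0., 0.]))
```

```bash
python3 -m pendant '[0.0425,0,0.0102,0,0,0,0.09, 0.0425,0,0.0102,0,0,0,0.09, 0.0425,0,0.0102,0,0,0,0.09, 0.0425,0,0.0102,0,0,0,0.09, 0,0,0,0,-0.142,0,0.09, 0,0,0,0,-0.142,0,0.09, 0,0,0,0,-0.142,0,0.09, 0,0,0,0,-0.142,0,0.09, 0,0,0,0,-0.142,0,0.09, 0,0,0,0,-0.142,0,0.09]'
python3 -m pendant '[0,0,0,0,-0.142,0,0.09, 0,0,0,0,0,0,0.09]'
python3 - <<'E'
from h import *
P,M=cur();print(observe()["joints"].round(2));np.savez("w5.npz",P=P,M=M)
print("to pre",delta(stand(-.1186,.1684),rot(SY,np.radians(50))))
w=get_image("wrist")[:,:,::-1];c=np.zeros((600,800,3),np.uint8);c[:400,:640]=w;t=get_image("top")[150:240,290:410,::-1];c[400:600,:266]=cv2.resize(t,(266,200))
s=get_image("scene")[150:290,280:420,::-1];c[400:600,300:500]=cv2.resize(s,(200,200));cv2.imwrite("pics/a5.png",c)
E
```

```text
clock: 11.25
position: [0.4784, -0.0065, 0.2872]
ee_rot: [-0.182, 2.583, 0.054]
force: [0.0, -0.8, -0.2]
width: 0.982
gripper_force: 0.0
clock: 11.5
position: [0.4757, -0.0073, 0.2847]
ee_rot: [-0.172, 2.451, 0.064]
force: [-0.5, -0.5, -0.3]
width: 0.985
gripper_force: 0.0
[-0.43 -0.21  0.31  2.41  0.15  0.25  1.48]
to pre (array([ 0.0692, -0.0014,  0.0936]), array([ 0.0011, -0.0126, -0.0015]))
```

View pics/a5.png

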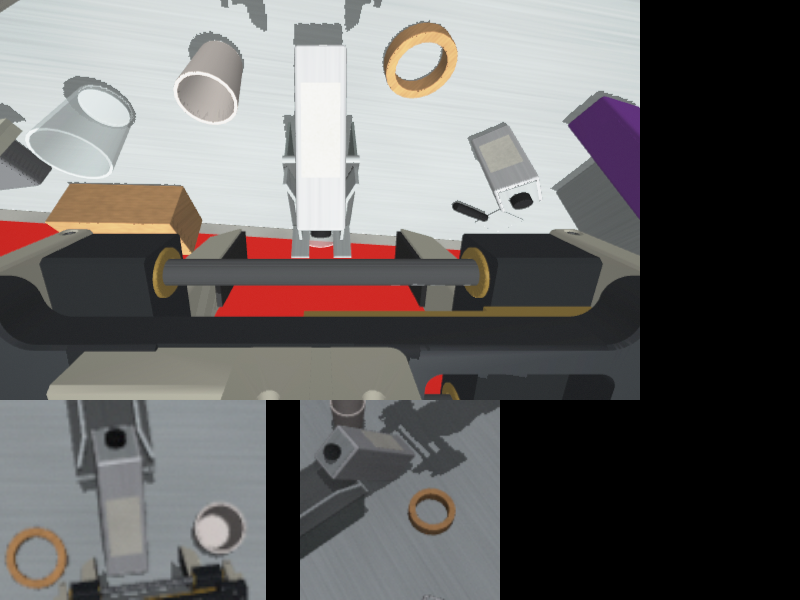

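The can leans straight and centred: its edges are at columns 295 and 346 in the wrist view, with the rails symmetric about 321. I'll go to the lower-half grasp.

```bash
python3 -m pendant '[0.023,-0.0005,0.031,0,-0.004,0,0.09, 0.023,-0.0005,0.031,0,-0.004,0,0.09, 0.023,-0.0005,0.031,0,-0.004,0,0.09, 0,0,0,0,0,0,0.09]'
python3 - <<'E'
from h import *
P,M=cur();print(observe()["joints"].round(2));p=np.radians(50)
print("to grasp",delta(stand(-.0543,.0918),rot(SY,p)))
E
```

```text
clock: 12.15
position: [0.4772, -0.0172, 0.234]
ee_rot: [-0.167, 2.462, 0.037]
force: [-0.3, 0.3, -0.1]
width: 0.978
gripper_force: 0.0
[-0.84 -0.18  0.72  2.5   0.82  0.14  0.84]
to grasp (array([0.034 , 0.0117, 0.1546]), array([-0.0189, -0.0244,  0.0011]))
```

The sixth joint is near its lower limit, so I'll use a steeper tool at about 62°.

```bash
python3 -m pendant '[0,0,0,0,0.1,0,0.09, 0,0,0,0,0.1,0,0.09, 0,0,0,0,0,0,0.09]'
python3 - <<'E'
from h import *
P,M=cur();print(observe()["joints"].round(2));p=np.radians(62)
th=np.radians(42);xe=-.0777;s,c=np.sin(th),np.cos(th)
g=np.array([xe+.085*s-.052*c,.085*c+.052*s]);d=np.array([np.cos(p),-np.sin(p)]);G=g+.008*d
print(np.degrees(np.arcsin(-M[2,2])))
for k in(.08,0):
  print(k,G-k*d,delta(stand(*(G-k*d)),rot(SY,p)))
E
```

```text
clock: 12.52
position: [0.4799, -0.017, 0.2371]
ee_rot: [-0.172, 2.63, 0.024]
force: [0.5, 0.6, -1.0]
width: 0.981
gripper_force: 0.0
[-1.2  -0.24  1.01  2.37  0.55  0.45  1.11]
61.01217747626692
0.08 [-0.09326938  0.16153433] (array([0.0119, 0.0105, 0.0796]), array([-0.0195,  0.0169, -0.0051]))
0 [-0.05571166  0.09089852] (array([0.0132, 0.0121, 0.1596]), array([-0.0195,  0.0169, -0.0051]))
```

```bash
python3 -m pendant '[0.006,0.005,0.04,-0.01,0.008,-0.0025,0.09, 0.006,0.005,0.04,-0.01,0.008,-0.0025,0.09, 0,0,0,0,0,0,0.09]'
python3 - <<'E'
from h import *
P,M=cur();print(observe()["joints"].round(2));p=np.radians(62)
print("to grasp",delta(stand(-.0557,.0909),rot(SY,p)))
t=get_image("top")[130:400,200:500,::-1];s=get_image("scene")[0:300,230:640,::-1]
c=np.zeros((600,800,3),np.uint8);c[:360,:400]=cv2.resize(t,(400,360));c[:292,401:800]=cv2.resize(s,(399,292));c[365:565,:320]=cv2.resize(get_image("wrist")[:,:,::-1],(320,200));cv2.imwrite("pics/a6.png",c)
E
```

```text
clock: 12.9
position: [0.4714, -0.0015, 0.1989]
ee_rot: [-0.2, 2.683, 0.067]
force: [-0.9, -1.0, -0.5]
width: 0.982
gripper_force: 0.0
[-1.2  -0.08  1.14  2.4   0.03  0.33  1.65]
to grasp (array([-0.0176, -0.0099,  0.1285]), array([ 0.0185, -0.0361,  0.0032]))
```

View pics/a6.png

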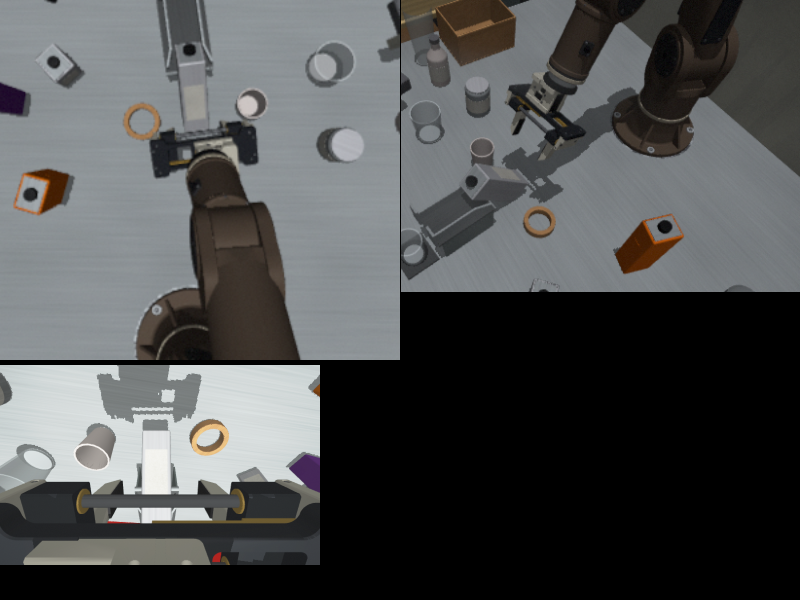

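The arm is clear, the can still leans straight, and the fingers straddle it. That was my last picture, so from here I work by numbers. I'll correct sideways and then advance.

```bash
python3 -m pendant '[-0.009,-0.005,0.025,0.009,-0.018,0.0015,0.09, -0.009,-0.005,0.025,0.009,-0.018,0.0015,0.09, 0,0,0,0,0,0,0.09]'
python3 - <<'E'
from h import *
P,M=cur();print(observe()["joints"].round(2));p=np.radians(62)
print("to grasp",delta(stand(-.0557,.0909),rot(SY,p)))
E
```

```text
clock: 13.42
position: [0.481, 0.0043, 0.1833]
ee_rot: [-0.206, 2.684, 0.081]
force: [-1.0, -1.8, -0.2]
width: 0.984
gripper_force: 0.0
[-1.07  0.06  1.09  2.4  -0.51  0.31  2.19]
to grasp (array([-0.0152, -0.0153,  0.1097]), array([ 0.0293, -0.0375,  0.0046]))
```

```bash
python3 -m pendant '[0,0,-0.02,0,0.08,0,0.09, 0,0,-0.02,0,0.08,0,0.09, 0,0,0,0,0.08,0,0.09, 0,0,0,0,0,0,0.09]'
python3 - <<'E'
from h import *
P,M=cur();print(observe()["joints"].round(2),np.degrees(np.arcsin(-M[2,2])));p=np.radians(71)
th=np.radians(42);xe=-.0777;s,c=np.sin(th),np.cos(th)
g=np.array([xe+.085*s-.052*c,.085*c+.052*s]);d=np.array([np.cos(p),-np.sin(p)]);G=g+.008*d
print(G)
for k in(.1,0):
  print(k,G-k*d,delta(stand(*(G-k*d)),rot(SY,p)))
E
```

```text
clock: 13.92
position: [0.468, 0.0043, 0.217]
ee_rot: [-0.235, 2.902, 0.066]
force: [0.1, 0.4, 0.4]
width: 0.978
gripper_force: 0.0
[-1.25  0.11  1.31  2.2  -0.28  0.7   1.97] 76.60123269335261
[-0.05686288  0.09039795]
0.1 [-0.0894197   0.18494981] (array([-0.0322, -0.0155,  0.0401]), array([ 0.0317, -0.0995,  0.0154]))
0 [-0.05686288  0.09039795] (array([-0.0421, -0.0188,  0.1396]), array([ 0.0317, -0.0995,  0.0154]))
```

```bash
python3 -m pendant '[-0.02,0,-0.03,0,0.08,0,0.09, -0.03,0,-0.03,0,0.08,0,0.09, -0.03,0,0,0,0.08,0,0.09, -0.03,0,0,0,0,0,0.09]'
python3 -c "
from h import *
P,M=cur();print(P,observe()['joints'].round(3),np.degrees(np.arcsin(-M[2,2])),M.round(2))"
python3 -m pendant '[0,0,0,0,0,0,0.09, 0,0,0,0,0,0,0.09, 0,0,0,0,0,0,0.09]'
python3 -c "
from h import *
print(observe()['joints'].round(3))"
```

```text
clock: 14.42
position: [0.5637, 0.0164, 0.2862]
ee_rot: [0.248, -3.118, -0.035]
force: [0.5, -0.0, 0.4]
width: 0.978
gripper_force: 0.0
[0.5637348  0.01639942 0.28624824] [-0.856  0.462  1.11   1.697 -0.449  1.278  2.086] 88.5029476308027 [[-0.99 -0.16 -0.02]
 [-0.16  0.99  0.02]
 [ 0.01  0.02 -1.  ]]
clock: 14.8
position: [0.5622, 0.0187, 0.2868]
ee_rot: [0.257, -3.121, -0.048]
force: [0.3, -0.7, -0.3]
width: 0.982
gripper_force: 0.0
[-0.861  0.458  1.115  1.702 -0.456  1.277  2.095]
```

Run:
```python
from h import *
p=np.radians(71);d=np.array([np.cos(p),-np.sin(p)]);G=np.array([-.0569,.0904])
for k in(.1,):
  a=delta(stand(*(G-k*d)),rot(SY,p));print(a,a[0]/4,a[1]/4)
# SRS model fit
from scipy.optimize import least_squares
D=[([-1.27560803,.43521755,.02495129,1.57414338,-.01162217,1.13402086,-.07509286],[.2419434,.5756965,.2369302]),
([-.92669495,.0514494,.07571805,1.9959591,.3479511,.75905074,.75469136],[.45697944,.31284814,.3070817])]
o=observe();D.append((o["joints"],o["position"]))
def fk(q,s,L):
    A=lambda ax,a:R.from_rotvec(np.array(ax)*a).as_matrix()
    Rm=np.eye(3);p=np.array([0,0,L[0]])
    z,y=[0,0,1],[0,1,0]
    Rm=Rm@A(z,s[0]*q[0])@A(y,q[1]);Rm=Rm@A(z,s[1]*q[2]);p=p+Rm@[0,0,L[1]]
    Rm=Rm@A(y,q[3])@A(z,s[2]*q[4]);p=p+Rm@[0,0,L[2]]
    Rm=Rm@A(y,q[5])@A(z,s[3]*q[6]);return p+Rm@[0,0,L[3]],Rm
import itertools
for s in itertools.product([-1,1],repeat=3):
  s=(-1,)+s[:2]+(s[2],)
  r=least_squares(lambda L:np.concatenate([fk(q,s,L)[0]-P for q,P in D]),[.35,.4,.4,.3]);print(s,r.x.round(3),r.cost,)
```

```text
(array([ 0.0539, -0.0167,  0.1017]), array([ 0.035 , -0.3395,  0.0178])) [ 0.013475 -0.004175  0.025425] [ 0.00875  -0.084875  0.00445 ]
(-1, -1, -1, -1) [0.371 0.503 0.451 0.397] 0.0030562656301811684
(-1, -1, -1, 1) [0.371 0.503 0.451 0.397] 0.0030562656301811684
(-1, -1, 1, -1) [ 0.201  0.158  0.605 -0.197] 0.011457405483939222
(-1, -1, 1, 1) [ 0.201  0.158  0.605 -0.197] 0.011457405483939222
(-1, 1, -1, -1) [-1.312  2.273 -0.333  0.778] 0.1773550320047535
(-1, 1, -1, 1) [-1.312  2.273 -0.333  0.778] 0.1773550320047535
(-1, 1, 1, -1) [-0.234  1.215 -0.041  0.661] 0.19655704202452093
(-1, 1, 1, 1) [-0.234  1.215 -0.041  0.661] 0.19655704202452093
```

```bash
python3 -m pendant '[0.0135,-0.0042,0.0254,0.0087,-0.085,0.0045,0.09, 0.0135,-0.0042,0.0254,0.0087,-0.085,0.0045,0.09, 0.0135,-0.0042,0.0254,0.0087,-0.085,0.0045,0.09, 0.0135,-0.0042,0.0254,0.0087,-0.085,0.0045,0.09, 0,0,0,0,0,0,0.09]'
python3 - <<'E'
from h import *
o=observe();print(o["joints"].tolist(),o["ee_rot"].tolist())
p=np.radians(71);d=np.array([np.cos(p),-np.sin(p)]);G=np.array([-.0569,.0904])
for k in(.1,0):
  a=delta(stand(*(G-k*d)),rot(SY,p));print(a)
E
```

```text
clock: 15.42
position: [0.5209, -0.0015, 0.1773]
ee_rot: [-0.198, 2.808, 0.039]
force: [1.4, 0.3, 0.2]
width: 0.979
gripper_force: 0.0
[-0.9448165150877034, 0.270425157282216, 1.0657931004356531, 2.228410814697873, -0.6314818404033693, 0.5362815350081358, 2.2883034279996655] [-0.1982649707403428, 2.807646849487457, 0.038920598024931544]
(array([ 0.0076, -0.0006, -0.0107]), array([ 0.0042, -0.0038, -0.0007]))
(array([ 0.0072, -0.001 ,  0.0893]), array([ 0.0042, -0.0038, -0.0007]))
```

```bash
python3 -m pendant '[0.0024,-0.0003,0.03,0.0014,-0.0013,0,0.09, 0.0024,-0.0003,0.03,0.0014,-0.0013,0,0.09, 0.0024,-0.0003,0.029,0.0014,-0.0013,0,0.09, 0,0,0,0,0,0,0.09]'
python3 - <<'E'
from h import *
o=observe();print(o["joints"].round(2),o["force"])
p=np.radians(71);print(delta(stand(-.0569,.0904),rot(SY,p)))
E
```

```text
clock: 15.92
position: [0.5482, 0.0011, 0.0924]
ee_rot: [-0.2, 2.8, 0.031]
force: [0.8, -0.1, 0.5]
width: 0.982
gripper_force: 0.0
[-0.61  0.43  0.69  2.25 -1.    0.37  2.61] [ 0.78810643 -0.11343116  0.4807829 ]
(array([0.0059, 0.0007, 0.0001]), array([-0.0013,  0.0032,  0.0018]))
```

```bash
python3 -m pendant '[0,0,0,0,0,0,0.03, 0,0,0,0,0,0,0.03, 0,0,0,0,0,0,0.03, 0,0,0,0,0,0,0.03, 0,0,0,0,0,0,0.03]' 50
python3 - <<'E'
from h import *
P,M=cur();o=observe();print(o["joints"].round(2),o["force"])
Rz=R.from_euler('z',-SY).as_matrix();q=Rz@(P-SO);print("tcp stand",q,"p",np.degrees(np.arcsin(-M[2,2])))
r=M.T@(stand(.006,.084)-P);Rd=R.from_rotvec([0,.084,0]).as_matrix();print(r,r-Rd@r)
n=M.T@np.r_[[-np.cos(np.radians(42))*np.cos(SY),-np.cos(np.radians(42))*np.sin(SY)],np.sin(np.radians(42))];print("off-face unit",n)
E
```

```text
clock: 16.55
position: [0.5474, 0.0013, 0.0931]
ee_rot: [-0.201, 2.798, 0.031]
force: [-3.1, 1.8, 8.4]
width: 0.61
gripper_force: 49.9
[-0.62  0.43  0.69  2.25 -1.    0.36  2.62] [-3.12644993  1.77622843  8.39281766]
tcp stand [-0.05215597 -0.00041939  0.09308342] p 70.70701798541258
[-0.05188994  0.00033903  0.02778705] [-0.00251433  0.         -0.00425566]
off-face unit [ 4.80336330e-01 -2.67918496e-04 -8.77084339e-01]
```

```bash
python3 -m pendant '[0.001,0,-0.002,0,0,0,0.03, -0.0025,0,-0.0043,0,0.084,0,0.03, -0.0025,0,-0.0043,0,0.084,0,0.03, -0.0025,0,-0.0043,0,0.084,0,0.03, 0,0,0,0,0,0,0.03]'
cat > st.py <<'E'
from h import *
P,M=cur();o=observe();print(o["joints"].round(2),o["force"].round(1))
Rz=R.from_euler('z',-SY).as_matrix();q=Rz@(P-SO);N=Rz@M
th=np.degrees(np.arctan2(-N[2,2],N[0,2]))-70.7+42
print("tcp stand",q.round(4),"tilt",th,"yaw err",np.arctan2(-N[0,1],N[1,1]),"roll",N[2,1])
print("r bar",M.T@(stand(.006,.084)-P))
E
python3 st.py
```

```text
clock: 17.18
position: [0.5507, 0.0014, 0.1082]
ee_rot: [-0.22, 3.049, 0.002]
force: [0.4, 0.1, -6.4]
width: 0.609
gripper_force: 49.9
[-0.75  0.57  0.94  2.03 -0.69  0.79  2.3 ] [ 0.4  0.1 -6.4]
tcp stand [-0.0488 -0.0007  0.1082] tilt 56.46733509282312 yaw err 0.0026389072626282987 roll -0.004996082793029412
r bar [-0.05261785  0.00069138  0.02871735]
```

```bash
python3 -m pendant '[-0.0025,0,-0.0048,0,0.084,0,0.03, -0.0025,0,-0.0048,0,0.084,0,0.03, -0.0025,0,-0.0048,0,0.084,0,0.03, -0.0025,0,-0.0045,0,0.084,0,0.03, -0.0025,0,-0.0043,0,0.084,0,0.03, 0,0,0,0,0,0,0.03]'; python3 st.py
```

```text
clock: 17.92
position: [0.5643, 0.0034, 0.1289]
ee_rot: [0.2, -2.801, 0.037]
force: [0.6, -0.3, -6.9]
width: 0.609
gripper_force: 49.9
[-0.64  0.81  0.93  1.61 -0.52  1.37  2.13] [ 0.6 -0.3 -6.9]
tcp stand [-0.0351 -0.0007  0.1289] tilt 80.45710946761025 yaw err 0.0015814318212098001 roll -0.0020062374601774458
r bar [-0.05357716  0.00074359  0.02891466]
```

```bash
python3 -m pendant '[-0.0025,0,-0.0055,0,0.083,0,0.03, -0.0025,0,-0.0055,0,0.083,0,0.03, 0,0,0,0,0,0,0.03]'; python3 st.py
python3 - <<'E'
from h import *
P,M=cur();print("fwd10",M.T@[.0099,.0014,0],"down1",M.T@[0,0,-.001])
E
```

```text
clock: 18.3
position: [0.5727, 0.0045, 0.1375]
ee_rot: [0.187, -2.636, 0.05]
force: [0.1, -1.3, -6.5]
width: 0.609
gripper_force: 49.9
[-0.58  0.91  0.91  1.43 -0.48  1.59  2.1 ] [ 0.1 -1.3 -6.5]
tcp stand [-0.0267 -0.0008  0.1375] tilt 89.91366565675447 yaw err 0.001331165051648499 roll -0.0019335590825899432
r bar [-0.05430243  0.00084168  0.03130365]
fwd10 [-8.77736547e-03 -1.84825485e-05 -4.78826835e-03] down1 [-4.78901736e-04  1.93355908e-06  8.77866384e-04]
```

```bash
python3 -m pendant '[-0.0088,0.0004,-0.0055,0,0,0,0.03, -0.0088,0.0004,-0.0048,0,0,0,0.03, -0.0088,0,-0.0048,0,0,0,0.03, 0,0,0,0,0,0,0.03]'; python3 -m pendant '[-0.0088,0,-0.0048,0,0,0,0.03, -0.0088,0,-0.0048,0,0,0,0.03, -0.0088,0,-0.0048,0,0,0,0.03, 0,0,0,0,0,0,0.03]'; python3 st.py
```

```text
clock: 18.8
position: [0.6032, 0.0097, 0.1393]
ee_rot: [0.187, -2.635, 0.052]
force: [0.1, 0.4, -6.3]
width: 0.604
gripper_force: 49.9
clock: 19.3
position: [0.6329, 0.0138, 0.139]
ee_rot: [0.187, -2.635, 0.053]
force: [-0.6, -0.5, -6.4]
width: 0.608
gripper_force: 49.9
[-0.51  0.99  0.89  1.22 -0.51  1.7   2.05] [-0.6 -0.5 -6.4]
tcp stand [ 3.43e-02 -1.00e-04  1.39e-01] tilt 90.03323452786178 yaw err 0.0014239660659885742 roll -0.0033563350000327258
r bar [-0.00166673  0.00027593  0.06183674]
```

```bash
python3 -m pendant '[-0.0007,0,0.0013,0,0,0,0.03, -0.0007,0,0.0013,0,0,0,0.03, 0,0,0,0,0,0,0.03]'; python3 -m pendant '[-0.0005,0,0.0009,0,0,0,0.03, 0,0,0,0,0,0,0.03]';  python3 st.py
```

```text
clock: 19.68
position: [0.6319, 0.0139, 0.1364]
ee_rot: [0.186, -2.634, 0.052]
force: [-0.0, 1.0, -6.3]
width: 0.604
gripper_force: 49.9
clock: 19.92
position: [0.6322, 0.0139, 0.1356]
ee_rot: [0.186, -2.635, 0.052]
force: [0.4, 0.7, -4.8]
width: 0.61
gripper_force: 49.9
[-0.51  0.99  0.88  1.23 -0.51  1.69  2.05] [ 0.4  0.7 -4.8]
tcp stand [3.360e-02 1.000e-04 1.356e-01] tilt 90.03197717427093 yaw err 0.000984080685467669 roll -0.0030213090036150664
r bar [-6.40819114e-04  4.02286934e-05  5.85026867e-02]
```

```bash
python3 -m pendant '[-0.0004,0,0.0008,0,0,0,0.03, 0,0,0,0,0,0,0.03]'; python3 -m pendant '[-0.0003,0,0.0005,0,0,0,0.03, 0,0,0,0,0,0,0.03]'
```

```text
clock: 20.18
position: [0.6323, 0.0139, 0.1355]
ee_rot: [0.186, -2.635, 0.052]
force: [0.7, 1.8, 5.3]
width: 0.606
gripper_force: 49.9
clock: 20.42
position: [0.6324, 0.0139, 0.1354]
ee_rot: [0.187, -2.635, 0.052]
force: [0.5, 2.6, 9.3]
width: 0.606
gripper_force: 49.9
```

```bash
python3 -m pendant '[-0.0042,0,-0.0031,0,0,0,0.03, -0.0044,0,-0.0024,0,0,0,0.03, 0,0,0,0,0,0,0.03]'; python3 -m pendant '[-0.0044,0,-0.0024,0,0,0,0.03, 0,0,0,0,0,0,0.03]'; python3 -m pendant '[-0.0026,0,-0.0014,0,0,0,0.03, 0,0,0,0,0,0,0.03]'; python3 st.py
```

```text
clock: 20.8
position: [0.6416, 0.0145, 0.1354]
ee_rot: [0.184, -2.632, 0.053]
force: [-4.6, 0.2, 7.1]
width: 0.608
gripper_force: 49.9
clock: 21.05
position: [0.6465, 0.0151, 0.1354]
ee_rot: [0.184, -2.632, 0.053]
force: [-5.8, -0.4, 6.5]
width: 0.608
gripper_force: 49.9
clock: 21.3
position: [0.6492, 0.0154, 0.1354]
ee_rot: [0.184, -2.632, 0.053]
force: [-6.2, 0.0, 5.9]
width: 0.608
gripper_force: 49.9
[-0.49  1.02  0.88  1.16 -0.52  1.72  2.04] [-6.2  0.   5.9]
tcp stand [ 0.0506 -0.0007  0.1354] tilt 90.19792282355102 yaw err -0.0006919340499696309 roll -0.003992986734558529
r bar [0.01419322 0.00092125 0.06657229]
```

```bash
python3 -m pendant '[-0.0026,0,-0.0015,0,0,0,0.03, 0,0,0,0,0,0,0.03]'; python3 -m pendant '[-0.0018,0,-0.001,0,0,0,0.03, 0,0,0,0,0,0,0.03]';  python3 -m pendant '[-0.0018,0,-0.001,0,0,0,0.03, 0,0,0,0,0,0,0.03]'
```

```text
clock: 21.55
position: [0.6522, 0.0158, 0.1354]
ee_rot: [0.184, -2.632, 0.053]
force: [-5.5, -0.9, 5.6]
width: 0.609
gripper_force: 49.9
clock: 21.8
position: [0.6542, 0.0161, 0.1354]
ee_rot: [0.184, -2.632, 0.053]
force: [-5.5, -0.3, 5.9]
width: 0.605
gripper_force: 49.9
clock: 22.05
position: [0.6555, 0.0163, 0.1354]
ee_rot: [0.183, -2.63, 0.053]
force: [-10.0, -0.4, 6.0]
width: 0.608
gripper_force: 49.9
```

```bash
python3 -m pendant '[-0.0009,0,-0.0005,0,0,0,0.03, 0,0,0,0,0,0,0.03]'; python3 -m pendant '[-0.0009,0,-0.0005,0,0,0,0.03, 0,0,0,0,0,0,0.03]'; python3 st.py
```

```text
clock: 22.3
position: [0.6555, 0.0163, 0.1355]
ee_rot: [0.182, -2.628, 0.052]
force: [-14.8, -2.4, 6.8]
width: 0.606
gripper_force: 49.9
clock: 22.55
position: [0.6557, 0.016, 0.1355]
ee_rot: [0.18, -2.626, 0.052]
force: [-18.8, -1.3, 7.6]
width: 0.607
gripper_force: 50.0
[-0.48  1.03  0.88  1.13 -0.53  1.75  2.03] [-18.8  -1.3   7.6]
tcp stand [ 0.0571 -0.001   0.1355] tilt 90.55197735806297 yaw err -0.003111692254685373 roll -0.0035789625984705004
r bar [0.01945038 0.00102408 0.06989622]
```

The can is against the stops: the wrist force rises with no further travel, and dead reckoning puts the shoulder at about 170 mm. I'll ease off, release and retreat.

```bash
python3 -m pendant '[0.0014,0,0.0008,0,0,0,0.03, 0,0,0,0,0,0,0.03]' 15; python3 -m pendant '[0,0,0,0,0,0,0.06, 0,0,0,0,0,0,0.07, 0,0,0,0,0,0,0.09, 0,0,0,0,0,0,0.09, 0,0,0,0,0,0,0.09]'; python3 st.py
```

```text
clock: 22.8
position: [0.6558, 0.0161, 0.1355]
ee_rot: [0.182, -2.63, 0.052]
force: [-9.1, -2.5, 6.8]
width: 0.611
gripper_force: 15.0
clock: 23.42
position: [0.6577, 0.0176, 0.1345]
ee_rot: [0.187, -2.634, 0.052]
force: [-0.9, 1.0, -0.4]
width: 0.971
gripper_force: 0.0
[-0.48  1.03  0.88  1.13 -0.53  1.74  2.03] [-0.9  1.  -0.4]
tcp stand [0.0593 0.0003 0.1345] tilt 90.04302623452276 yaw err 0.0011120428102830743 roll -0.002878166421043611
r bar [ 2.24486549e-02 -7.76760743e-05  6.99014635e-02]
```

```bash
python3 -m pendant '[0.014,0,-0.026,0,0,0,0.09, 0.024,0,-0.044,0,0,0,0.09, 0.024,0,-0.044,0,0,0,0.09, 0.024,0,-0.044,0,0,0,0.09, 0.035,0.03,0,0,0,0,0.09, 0.035,0.04,0,0,0,0,0.09, 0.03,0.04,0,0,-0.05,0,0.09, 0.02,0.05,0,0,-0.05,0,0.09, 0,0.05,0,0,-0.05,0,0.09, 0,0,0,0,0,0,0.09]'
python3 - <<'E'
from h import *
from cell import *
print(cur()[0])
t=get_image("top");cv2.imwrite("pics/tend.png",t[:,:,::-1])
g=cv2.cvtColor(t,cv2.COLOR_RGB2GRAY)
for v in range(98,200,4):print(v,' '.join('%3d'%x for x in g[v,314:362:1]))
E
```

```text
clock: 24.68
position: [0.5217, 0.2161, 0.3507]
ee_rot: [0.21, -2.77, 0.03]
force: [-0.2, -0.9, 0.2]
width: 0.982
gripper_force: 0.0
[0.52171126 0.21609356 0.35074875]
98 162 160 161 161 160 161 161 159 159 160 159 161 157 157 156 161 165 167 172 171 166 163 160 158 156 156 156 156 157 157 157 156 157 158 159 158 158 157 157 158 158 159 157 158 157 156 158 159
102 163 162 162 160 158 159 160 161 160 167 185 184 153 118 110 110 111 111 110 112 112 113 111 114 110 161 180 184 165 160 160 161 162 161 160 161 162 163 162 162 162 162 162 163 162 161 163 161
106 160 160 161 155 150 148 147 163 178 118  93  96  90  90  88  88  86  85  84  86  85  87  86  86  87  88  86  88 109 155 135 153 160 159 158 160 159 160 159 159 159 160 159 160 160 160 160 160
110 160 162 105  80  81  80  99 168 113  81  80  81  82  82  78  91  97 112 121 123 104  89  78  74  75  75  84  88  87 129 147 158 162 164 163 163 162 161 163 163 163 163 163 163 163 164 164 166
114 162 161 146 101  82  82  83 111 143 101  70  95 163 171 169 168 168 168 167 167 169 167 168 169 171 123  80  75 106 155 105 102 150 160 160 162 1
[... 3462 characters left out ...]
  73 174 214 217 218 218 219 218 215 215 214 218 216 212 215 213 209 210 212 218 187 137 101  92  91 118 156 161
190 163 162 162 161 161 162 160 160 162 161 162 161 160 110  89 115 123 124 123 153 110 149 211 220 218 218 218 212 207 202 202 204 199 190 147 157 154 145 145 142 134 138 155 157 157 158 157 155
194 161 160 160 160 160 160 161 160 160 160 159 160 159 160 160 160 159 160 159 159 148 102  72  68  68  70  72  74  74  77  79  81  81  81  86  88  90  90  91  87  90 146 159 160 160 159 159 161
198 161 161 161 161 161 159 159 162 159 161 159 158 159 158 158 158 159 157 158 159 160 159 131  98  89  87  89  88  90  88  88 115 122 121 122 125 120 123 124 123 152 160 158 159 159 159 159 159
```

The end image numbers show the bright can between the rails. I'll compare its outline with the projected home pose.

Run:
```python
from h import *
t=cv2.imread("pics/tend.png",0)
m=np.zeros_like(t);m[100:200,310:365]=(t[100:200,310:365]>183)*255
m=cv2.morphologyEx(m,cv2.MORPH_OPEN,np.ones((5,5)))
c=max(cv2.findContours(m,0,1)[0],key=cv2.contourArea)
b=cv2.boxPoints(cv2.minAreaRect(c));Rz=R.from_euler('z',-SY).as_matrix()
for q in b: print(q.round(1),(Rz@(ray("top",q,.16)-SO)).round(4))
K=camera_params("top");Rm=R.from_rotvec(K["rotation"]).as_matrix()
for n,X in(("foot L",stand(-.03,.16,.028)),("foot R",stand(-.03,.16,-.028)),("sh L",stand(.17,.16,.028)),("sh R",stand(.17,.16,-.028))):
  p=K["intrinsics"]@(Rm.T@(X-K["eye"]));print(n,p[:2]/p[2])
print(cv2.findContours(m,0,1)[0].__len__(),cv2.contourArea(c))
```

```text
[326.9 122.4] [0.1685 0.0234 0.16  ]
[345.3 120. ] [ 0.1684 -0.0283  0.16  ]
[354.3 189.2] [-0.0267 -0.0263  0.16  ]
[335.8 191.5] [-0.0266  0.0244  0.16  ]
foot L [334.69893425 192.92735152]
foot R [355.04793707 190.25985557]
sh L [325.15911357 122.08544022]
sh R [345.1179614 119.4773113]
1 1163.0
```

```bash
python3 -c "
from cell import *
print(sign_off())"
```

```text
the job is handed in; nothing more can be done
None
```

The can was leaned on the ledge and let go, then re-gripped by its lower half, raised flat and slid home. The wrist force rose against the stops, and the last top image puts the shoulder within about 2 mm of them. I handed the job in at about 25 s, and no verdict came back.

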